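Load a reagent pack on the reader and start the read

TASK

Set the blue-capped reagent pack gently, caps up, lengthwise on the reader's sloped rest, flat on the deck between the two low rails and with its lower end right against the black stop, and let go of it. Only then press the green button fully down and let it spring back up. Do not press the yellow or red button, and leave the orange-capped pack and everything else on the bench where it is.

Things in the scene. Friction and masses are not known exactly. Their poses are not given: they have to be found in the camera images.
- pack_blue: the reagent pack to load: white plastic box 100 long (x) x 34 wide (y) x 60 high, same both ways round, two BLUE screw caps on top (25 across, 11 high, at x = -26 and +26; 71 high in all), blue labels on the long sides, about 180 g. Origin: centre of its underside; z up. Starts upright on the table
- rest: the reader's sloped grey deck, 76 wide, 18 degrees, low end away from the robot. Origin: on its surface, mid-width, at the inner face of the black stop (16 high, 8 thick) at the low end, 62 above the table; x up the slope (ends at 138), y across, z square to the deck. Two rails, 8 high, 6 thick, inner faces at y = -23 and +23, from x = 0 to 110. A seated pack's origin is at x = 50, y = z = 0
- reader: the fixed white reader under the deck, with a blue foot: 179 x 108 (y). Origin: centre of its underside; the deck's low end points to its -x
- start (a joint): travel of the GREEN button, m: 0 up, 0.007 fully down; spring-loaded, about 5 N when fully down
- start_top (a point): centre of the top of the green button (28 across), pressed straight down. It stands on the fixed white control panel (90 x 200 x 35 high), in a row with the yellow and the red one, 60 apart; which is where varies
- eject (a joint): travel of the YELLOW button, m: 0 up, 0.007 down; not to be pressed
- eject_top (a point): centre of the top of the yellow button, 28 across
- stop (a joint): travel of the RED button, m: 0 up, 0.007 down; not to be pressed
- stop_top (a point): centre of the top of the red button, 28 across
- pack_orange: a reagent pack of the same shape and size with ORANGE caps and labels, standing near the other; to be left alone. Origin: centre of its underside
- tube_rack: blue rack of capped sample tubes, 70 x 200 (y) x 79 high. Origin: centre of its underside
- tip_box: yellow pipette tip box with a clear lid, 87 x 122 (y) x 72 high. Origin: centre of its underside
- amber_bottle: amber bottle, 48 across, 85 high. Origin: centre of its underside
- vial: glass vial with a red cap, 30 across, 45 high. Origin: centre of its underside
- timer: flat white lab timer, 60 x 70 (y) x 22 high. Origin: centre of its underside
- cuvette_tray: open grey tray, 90 x 130 (y) x 30 high. Origin: centre of its underside

How it is judged:
On the way, in this order (a step that is already met when the one before it is completed fails the run):
1. the blue-capped pack is seated on the rest against the stop and let go (x of pack_blue in the frame of rest between 0.0465 and 0.0545 m and y of pack_blue in the frame of rest between -0.0085 and 0.0085 m and z of pack_blue in the frame of rest between -0.004 and 0.003 m and angle between the z axis of pack_blue and the z axis of rest, either way round below 0.06 rad and angle between the x axis of pack_blue and the x axis of rest, either way round below 0.14 rad and angle between pack_blue's own z axis and vertical below 0.6 rad and contact force between the fingers and pack_blue below 0.2 N and linear speed of pack_blue below 0.03 m/s), for 0.3 s.
2. the green button is pressed fully down (6 of its 7 mm) with the pack seated (x of pack_blue in the frame of rest between 0.0465 and 0.0545 m and y of pack_blue in the frame of rest between -0.0085 and 0.0085 m and z of pack_blue in the frame of rest between -0.004 and 0.003 m and angle between the z axis of pack_blue and the z axis of rest, either way round below 0.06 rad and angle between the x axis of pack_blue and the x axis of rest, either way round below 0.14 rad and angle between pack_blue's own z axis and vertical below 0.6 rad and value of joint start above 0.006 m), for 0.1 s.
3. the green button has sprung back up with the pack still seated (x of pack_blue in the frame of rest between 0.0465 and 0.0545 m and y of pack_blue in the frame of rest between -0.0085 and 0.0085 m and z of pack_blue in the frame of rest between -0.004 and 0.003 m and angle between the z axis of pack_blue and the z axis of rest, either way round below 0.06 rad and angle between the x axis of pack_blue and the x axis of rest, either way round below 0.14 rad and angle between pack_blue's own z axis and vertical below 0.6 rad and value of joint start below 0.001 m), for 0.2 s.
At the end, for the whole second after the job is handed in: Blue-capped pack at rest caps up, flat on the deck (3 mm, 0.06 rad), between the rails (8.5 mm of the middle, 0.14 rad), lower end within 4.5 mm of the stop; all buttons up (1 mm); every other loose thing upright, within 25 mm of its start (all of step 3 and linear speed of pack_blue below 0.02 m/s and value of joint each of eject, stop below 0.001 m and distance of each of pack_orange, tube_rack, tip_box, amber_bottle, vial, timer, cuvette_tray from where it was at the start of the episode below 0.025 m and angle between each of pack_orange, tube_rack, tip_box, amber_bottle, vial, timer, cuvette_tray's own z axis and vertical below 0.2 rad); the robot touches nothing.
It fails at once if the green button is pressed (over 3 mm) while the blue-capped pack is not seated (value of joint start above 0.003 m and not (x of pack_blue in the frame of rest between 0.0465 and 0.0545 m and y of pack_blue in the frame of rest between -0.0085 and 0.0085 m and z of pack_blue in the frame of rest between -0.004 and 0.003 m and angle between the z axis of pack_blue and the z axis of rest, either way round below 0.06 rad and angle between the x axis of pack_blue and the x axis of rest, either way round below 0.14 rad and angle between pack_blue's own z axis and vertical below 0.6 rad)).
It fails at once if the yellow or the red button is pressed (over 3 mm) (value of joint any of eject, stop above 0.003 m).
It fails at once if the blue-capped pack is dropped or thrown (faster than 0.5 m/s out of the fingers) (contact force between the fingers and pack_blue below 0.05 N and linear speed of pack_blue above 0.5 m/s).
It fails at once if another loose thing is moved by more than 25 mm or tipped over (distance of any of pack_orange, tube_rack, tip_box, amber_bottle, vial, timer, cuvette_tray from where it was at the start of the episode above 0.025 m or angle between any of pack_orange, tube_rack, tip_box, amber_bottle, vial, timer, cuvette_tray's own z axis and vertical above 0.4 rad).
It also fails if it takes over 56 s, if anything falls off the work surface, if the arm or the gripper's body presses on something with over 40 N, if the wrist force passes 120 N, or if a joint passes its speed limit or range.

ROBOT

A 6-joint arm with a two-finger parallel gripper is mounted at the origin on the work surface. World frame = base frame: x ahead of the robot, y to its left, z up, the work surface at z = 0. Lengths are in m, angles in rad, forces in N, time in s.
With the tool pointing down it reaches from about 0.325 to 0.775 m from the base axis. Payload 5.5 kg.
Tool frame: the origin (TCP) lies at the very end of the fingers, on their centre line; the grasp point (between the pads) lies 19 mm behind it (ctrl.grasp_offset is the distance from the TCP to the grasp point, in m); z points along the fingers, y is the line along which they close (so a half turn about z gives the same grasp; the last joint's range is limited). The gripper opens to 88 mm and grips with 3 to 60 N. Pads are 20 mm wide; open, the fingers measure 115 mm over their backs; the gripper's body (75 mm by 178 mm) begins 61 mm behind the grasp point.
Start: joints at [1.215, 0.091, 1.231, -0, 1.82, -0.057], TCP at [0.177, 0.573, 0.197] pointing down, gripper open.
Joint ranges: [-2.87, 2.87], [-0.86, 2.18], [0.17, 2.46], [-1.51, 4.65], [0.06, 2.69], [-2.65, 2.65]. Speed limits (rad/s): [2.57, 2.57, 3.01, 3.14, 3.14, 3.14].

INTERFACE

Orientations are given as a rotation vector (axis times angle).
In Python, from bench import ctrl gives the robot as it stands. The module is installed in compiled form; this text tells all that it offers.
- The arm moves only by the tool carry_out, never from a script. Its arguments are lists of equal length, an entry for each row: "rot": the turn, a rotation vector about the tool's x, y, z as a fraction of full scale, a list of three; "dp": the shift along the tool's x, y, z as a fraction of full scale, a list of three; "claw": the closure, from -1 (fully open) to 1 (shut), so that 0 is half open. In form: {"rot": [[wx, wy, wz], ...], "dp": [[x, y, z], ...], "claw": [claw, ...]}. A call has 1 to 10 rows; each row shifts and turns the commanded pose from where the row before left it, along the tool's axes as they then stand; what a row does not reach is not made up. Full scale, the value 1, is 0.03 m for a shift and 8 degrees for a turn. A row lasts 1/10 s, in which the tool goes at most 50 mm and 8.59 degrees, less where a joint would pass 70% of its speed; a pose out of reach is approached as far as the arm can. A call with a number of a shift or a turn outside -1 to 1 is refused whole. A call with a gripper value outside its range is refused whole. The fingers move at their own pace and stop on an object; "grip_force" is the grip in N (left out, the last holds). Time passes only in rows, so rows that do not move let the fingers close. It gives the time, the measured TCP pose, the force, the opening and the grip force at its end, in the units of the state.
- ctrl.get_obs(): the state, without advancing time (a new reading comes with each control period).
- ctrl.grab_frame(name): name is "scene" or "side" or "wrist"; returns (picture, depth): 480x640x3 uint8, blue, green, red; 480x640 float32, m along the optical axis (not along the pixel's ray), 0 where there is no reading.
- ctrl.camera_params(name): a dict with "K" (3x3 intrinsics, pixels), "pose" (4x4, takes a point from camera to world coordinates); the wrist camera has in their place "tool_from_camera" (4x4, takes a point from camera to tool coordinates, whose origin is the TCP and whose axes are the flange's). Camera axes: x right, y up, looking along -z (the intrinsics and any distortion apply to the point x, -y, -z); pixel columns grow to the right and rows downward; lengths in m; the calibration is good to about 2 mm. A picture is of the moment at which its call begins: read the wrist's pose just before it. camera_params takes no time and is no camera call.
- ctrl.hand_in(): hands the job in; it is judged then, once.
The state is a dict: "t": time; "qpos": joint angles; "joint_vel": joint speeds; "joint_efforts": joint torques, N m; "position": TCP position; "orientation": TCP orientation; "contact_force": force on the tool from outside, world axes, zero at the start; "wrist_torque": the same for the moment, N m; "opening": finger opening in m; "gripper_force": force on a finger pad.
Only numpy, scipy, OpenCV 4.12 (cv2) and the standard library are available. Lean on these libraries where they do the work, as an engineer would, in place of code of your own. Each camera call takes 0.05 s, during which the arm holds its last target. There are 200 camera calls.

## Working session

There is one attempt and no reset: what is moved stays moved. The work goes in short steps, Python scripts to look and compute and a tool call to move; the robot and the scene stay as the last step left them, time stands still between calls to the robot, and variables do not carry over. Pictures are saved under pics/ and viewed, at most 10 in all, crops included, and the job is handed in when it is done.

Besides the shell and the picture viewer there is one more tool, called after "Request:" as name(argument=value, ...), one argument or row to a line, values as JSON. carry_out: Moves the arm, as the interface text tells. Its arguments: {"type":"object","properties":{"rot":{"type":"array","items":{"type":"array","items":{"type":"number"}}},"dp":{"type":"array","items":{"type":"array","items":{"type":"number"}}},"claw":{"type":"array","items":{"type":"number"}},"grip_force":{"type":"number"}},"required":["rot","dp","claw"]}

```bash
mkdir -p pics; cat > h.py <<'E'
import numpy as np, cv2
from scipy.spatial.transform import Rotation as R
from bench import ctrl
def cam(name):
    p=ctrl.camera_params(name); K=np.array(p["K"])
    if name=="wrist":
        o=ctrl.get_obs(); T=np.eye(4); T[:3,:3]=R.from_rotvec(o["orientation"]).as_matrix() if len(o["orientation"])==3 else R.from_quat(o["orientation"]).as_matrix()
        T[:3,3]=o["position"]; P=T@np.array(p["tool_from_camera"])
    else: P=np.array(p["pose"])
    return K,P,p
def ray(K,P,u,v):
    d=np.array([(u-K[0,2])/K[0,0],-(v-K[1,2])/K[1,1],-1.]); return P[:3,3],P[:3,:3]@d
def onz(K,P,u,v,z):
    o,d=ray(K,P,u,v); return o+d*(z-o[2])/d[2]
def cloud(K,P,D):
    v,u=np.mgrid[:480,:640]; d=np.stack([(u-K[0,2])/K[0,0]*D,-(v-K[1,2])/K[1,1]*D,-D],-1)
    return d@P[:3,:3].T+P[:3,3]
E
python3 - <<'E'
from h import *
print(ctrl.get_obs())
for n in("scene","side"):
    K,P,p=cam(n); im,D=ctrl.grab_frame(n); cv2.imwrite(f"pics/{n}0.png",im); np.savez(f"{n}0.npz",im=im,D=D)
    print(n,K.tolist(),P.round(3).tolist(),[k for k in p])
E
```

```text
{'t': 0.0, 'qpos': array([ 1.21532042e+00,  9.18390837e-02,  1.23187196e+00, -7.53772110e-06,
        1.81975809e+00, -5.66756415e-02]), 'joint_vel': array([-0.0004197 , -0.00031759,  0.00114137, -0.00055251,  0.00141017,
        0.00038643]), 'joint_efforts': array([-5.40676574e-04, -4.46469176e+01, -4.06438780e+01,  6.97945990e-02,
        2.94360181e-02, -2.20082461e-04]), 'position': array([0.17649968, 0.57310747, 0.19612661]), 'orientation': array([-4.67556864e-01, -3.10622266e+00,  2.88719872e-03]), 'contact_force': array([-0.1177709 , -0.04728682, -0.62293974]), 'wrist_torque': array([-0.01025414, -0.0033531 , -0.03437091]), 'gripper_force': 0.0, 'opening': 0.08780351000657051}
scene [[436.37200509255234, 0.0, 314.92406499535355], [0.0, 436.37200509255234, 242.2482877559621], [0.0, 0.0, 1.0]] [[0.825, -0.459, 0.328, 0.933], [0.564, 0.673, -0.478, -0.521], [-0.001, 0.58, 0.815, 0.875], [0.0, 0.0, 0.0, 1.0]] ['K', 'pose']
side [[531.4864615902758, 0.0, 323.3621467347952], [0.0, 531.4864615902758, 243.45542659234795], [0.0, 0.0, 1.0]] [[0.979, 0.15, -0.14, 0.432], [-0.205, 0.674, -0.709, -0.731], [-0.012, 0.723, 0.691, 0.751], [0.0, 0.0, 0.0, 1.0]] ['K', 'pose']
```

View pics/scene0.png

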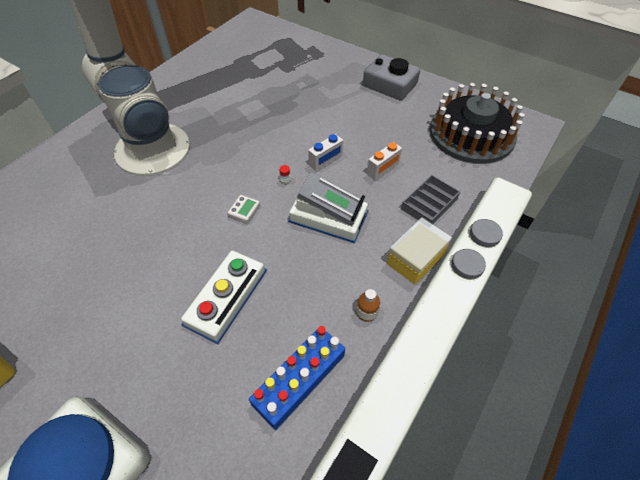

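View pics/side0.png

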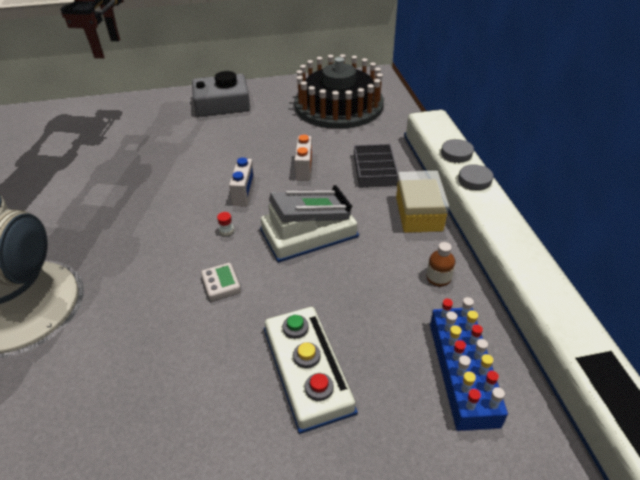

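The scene view shows the blue pack at about (326,150) and the orange one at (385,158). The rest is at (330,205) with its black stop at (357,210), and the green button is at (237,265). The side view agrees: blue pack (241,180), rest (310,205), green button (295,324).

```bash
python3 - <<'E'
from h import *
def blobs(m,mn=15):
    n,l,s,c=cv2.connectedComponentsWithStats(m.astype(np.uint8)); return [(c[i],s[i,4],l==i) for i in range(1,n) if s[i,4]>=mn]
rois={"scene":dict(pb=(300,125,350,175),po=(362,135,410,182),g=(220,250,255,280),y=(210,272,236,300),r=(192,295,220,322),deck=(285,175,372,242)),
"side":dict(pb=(225,150,260,205),po=(290,130,318,180),g=(278,308,312,340),y=(290,338,324,370),r=(302,370,336,402),deck=(255,180,360,258))}
hs=dict(pb=.071,po=.071,g=0.045,y=.045,r=.045)
hue=dict(pb=(100,130),po=(5,18),g=(55,90),y=(20,32),r=(0,6))
for n in rois:
    K,P,_=cam(n); z=np.load(f"{n}0.npz"); im,D=z["im"],z["D"]; X=cloud(K,P,D); H=cv2.cvtColor(im,cv2.COLOR_BGR2HSV)
    print(n)
    for k,(a,b,c,d) in rois[n].items():
        R0=np.zeros((480,640),bool); R0[b:d,a:c]=1
        if k=="deck":
            # grey deck: plane fit of points sloping
            Q=X[R0&(D>0)]; Q=Q[(Q[:,2]>.058)]
            print("deck pts",len(Q),Q.min(0).round(3),Q.max(0).round(3))
            best=None;rng=np.random.default_rng(0)
            for _ in range(500):
                q=Q[rng.choice(len(Q),3,False)]; nn=np.cross(q[1]-q[0],q[2]-q[0]); L=np.linalg.norm(nn)
                if L<1e-6: continue
                nn/=L; nn*=np.sign(nn[2]); 
                if abs(nn[2]-np.cos(.314))>.03: continue
                s=abs((Q-q[0])@nn)<.002
                if best is None or s.sum()>best[0]: best=(s.sum(),nn,s)
            c=Q[best[2]]; _,_,V=np.linalg.svd(c-c.mean(0)); nn=V[2]*np.sign(V[2][2]); print("plane",best[0],nn.round(3),c.mean(0).round(4),"slope",np.degrees(np.arccos(nn[2])),"downdir yaw",np.degrees(np.arctan2(nn[1],nn[0])))
            dk=R0&(H[...,2]<60); 
            for c_,s_,m_ in blobs(dk): print(" dark",c_.round(1),s_,np.median(X[m_],0).round(4))
            continue
        m=R0&(H[...,0]>=hue[k][0])&(H[...,0]<=hue[k][1])&(H[...,1]>130)&(H[...,2]>60)
        for c_,s_,m_ in blobs(m): print(k,c_.round(1),s_,"onz",onz(K,P,*c_,hs[k]).round(4),"depth",np.median(X[m_],0).round(4), "zmax",np.percentile(X[m_][:,2],90).round(4))
E
```

```text
scene
pb [332.6 137.9] 52 onz [0.4513 0.2664 0.071 ] depth [0.4513 0.266  0.0713] zmax 0.0733
pb [318.  146.4] 57 onz [0.4375 0.2162 0.071 ] depth [0.4377 0.216  0.0714] zmax 0.0736
pb [329.1 154.8] 131 onz [0.4797 0.2057 0.071 ] depth [0.459  0.2384 0.0346] zmax 0.0438
po [391.9 146.3] 59 onz [0.6009 0.3282 0.071 ] depth [0.6011 0.3269 0.072 ] zmax 0.0746
po [378.8 155.4] 62 onz [0.5891 0.2776 0.071 ] depth [0.5892 0.2768 0.0714] zmax 0.074
po [388.4 163.4] 108 onz [0.6244 0.2657 0.071 ] depth [0.6103 0.3022 0.0337] zmax 0.0431
g [236.7 264.2] 109 onz [ 0.4869 -0.1834  0.045 ] depth [ 0.4944 -0.1887  0.0587] zmax 0.0603
y [221.7 285.3] 126 onz [ 0.4953 -0.2437  0.045 ] depth [ 0.5023 -0.2487  0.0584] zmax 0.0608
r [205.6 307.7] 135 onz [ 0.5033 -0.3037  0.045 ] depth [ 0.5101 -0.3072  0.0587] zmax 0.0606
deck pts 1906 [0.496 0.022 0.058] [0.647 0.13  0.108]
plane 935 [0.303 0.07  0.951] [0.5649 0.0728 0.085 ] slope 18.08937313202889 downdir yaw 12.977619232592954
 dark [357.3 208.5] 85 [0.6387 0.0852 0.077 ]
side
pb [241.9 161.3] 62 onz [0.4473 0.2641 0.071 ] depth [0.4471 0.2645 0.
[... 205 characters left out ...]
38.4] 62 onz [0.5962 0.3251 0.071 ] depth [0.5965 0.3239 0.0711] zmax 0.073
po [302.  151.1] 61 onz [0.5843 0.2738 0.071 ] depth [0.5844 0.2747 0.0701] zmax 0.0724
g [294.9 322.1] 164 onz [ 0.4899 -0.1817  0.045 ] depth [ 0.4892 -0.1916  0.0577] zmax 0.0594
y [306.2 350.9] 232 onz [ 0.4977 -0.2422  0.045 ] depth [ 0.4966 -0.2505  0.0572] zmax 0.059
r [318.7 382.2] 258 onz [ 0.5059 -0.3018  0.045 ] depth [ 0.5045 -0.3095  0.0574] zmax 0.0592
deck pts 2599 [0.484 0.023 0.058] [0.647 0.131 0.107]
plane 1033 [0.303 0.038 0.952] [0.5587 0.071  0.0854] slope 17.762942861752865 downdir yaw 7.233976553436596
 dark [318.3 210.5] 586 [0.5891 0.0482 0.0757]
 dark [267.8 243.4] 91 [0.4726 0.057  0.0039]
```

```bash
cat >> h.py <<'E'
def plan(target,x_yaw=None,tilt=0):
    """total dp in tool frame now; then total turn (tool axes) to reach x_yaw/tilt (deg, about tool y)"""
    o=ctrl.get_obs(); M=R.from_rotvec(o["orientation"]).as_matrix()
    d=M.T@(np.array(target)-o["position"]); n=int(np.ceil(np.abs(d).max()/.03))
    print("t",o["t"],"pos",o["position"].round(4),"xyaw",np.degrees(np.arctan2(M[1,0],M[0,0])).round(2),"zaxis",M[:,2].round(4))
    print("dp tool mm",(d*1e3).round(1),"rows",n,"per row",(d/.03/n).round(4))
    if x_yaw is not None:
        a=np.radians(x_yaw); G=np.array([[np.cos(a),np.sin(a),0],[np.sin(a),-np.cos(a),0],[0,0,-1]]).T@R.from_euler('y',tilt,degrees=True).as_matrix()
        w=np.degrees(R.from_matrix(M.T@G).as_rotvec()); k=int(np.ceil(np.abs(w).max()/8)); print("rot deg",w.round(2),"rows",k,"per row",(w/8/max(k,1)).round(4))
        d2=G.T@(np.array(target)-o["position"]);print("dp in goal frame mm",(d2*1e3).round(1))
E
python3 - <<'E'
from h import *
p=ctrl.camera_params("wrist"); print(np.array(p["K"]).round(1).tolist(),np.array(p["tool_from_camera"]).round(3).tolist(),p.keys())
plan([.50,.10,.32],10)
E
```

```text
[[367.9, 0.0, 315.1], [0.0, 367.9, 238.6], [0.0, 0.0, 1.0]] [[0.001, 0.969, 0.246, 0.068], [1.0, -0.001, 0.001, 0.001], [0.001, 0.246, -0.969, -0.187], [0.0, 0.0, 0.0, 1.0]] dict_keys(['K', 'tool_from_camera'])
t 0.1 pos [0.1765 0.5731 0.1962] xyaw 162.88 zaxis [-6.0e-04 -1.6e-03 -1.0e+00]
dp tool mm [-448.4 -357.1 -123.2] rows 15 per row [-0.9965 -0.7937 -0.2738]
rot deg [-4.0000e-02  1.3000e-01  1.5288e+02] rows 20 per row [-2.000e-04  8.000e-04  9.555e-01]
dp in goal frame mm [ 236.4  522.1 -123.8]
```

Request:
carry_out(
  rot=[
    [0,0,0],
    [0,0,0],
    [0,0,0],
    [0,0,0],
    [0,0,0],
    [0,0,0],
    [0,0,0],
    [0,0,0],
    [0,0,0],
    [0,0,0],
  ],
  dp=[
    [-0.95,-0.65,-0.2],
    [-0.95,-0.65,-0.2],
    [-0.95,-0.65,-0.2],
    [-0.95,-0.65,-0.2],
    [-0.95,-0.65,-0.2],
    [-0.95,-0.65,-0.2],
    [-0.95,-0.65,-0.2],
    [-0.95,-0.65,-0.2],
    [-0.95,-0.65,-0.2],
    [-0.95,-0.65,-0.2],
  ],
  claw=[-1,-1,-1,-1,-1,-1,-1,-1,-1,-1],
)

```text
t: 1.1
position: [0.3922, 0.3019, 0.2571]
orientation: [-0.467, -3.106, 0.001]
contact_force: [0.6, 0.8, -0.2]
opening: 0.0878
gripper_force: 0.0
```

Request:
carry_out(
  rot=[
    [0,0,1],
    [0,0,1],
    [0,0,1],
    [0,0,1],
    [0,0,1],
    [0,0,1],
    [0,0,1],
    [0,0,1],
    [0,0,1],
    [0,0,1],
  ],
  dp=[
    [0,0,0],
    [0,0,0],
    [0,0,0],
    [0,0,0],
    [0,0,0],
    [0,0,0],
    [0,0,0],
    [0,0,0],
    [0,0,0],
    [0,0,0],
  ],
  claw=[-1,-1,-1,-1,-1,-1,-1,-1,-1,-1],
)

```text
t: 2.1
position: [0.3915, 0.3031, 0.2567]
orientation: [-2.361, -2.072, 0.002]
contact_force: [1.1, -0.3, -1.1]
opening: 0.0877
gripper_force: 0.0
```

```bash
python3 - <<'E'
from h import *
plan([.47,.16,.28],74.5)
E
```

```text
t 2.1 pos [0.3915 0.3031 0.2567] xyaw 82.55 zaxis [-8.e-04 -6.e-04 -1.e+00]
dp tool mm [-131.7   96.4  -23.3] rows 5 per row [-0.8779  0.6428 -0.155 ]
rot deg [-0.04  0.04  8.05] rows 2 per row [-0.0024  0.0026  0.503 ]
dp in goal frame mm [-116.9  113.9  -23.3]
```

Request:
carry_out(
  rot=[
    [0,0,1],
    [0,0,0],
    [0,0,0],
    [0,0,0],
    [0,0,0],
    [0,0,0],
    [0,0,0],
  ],
  dp=[
    [0,0,0],
    [-0.78,0.76,-0.15],
    [-0.78,0.76,-0.15],
    [-0.78,0.76,-0.15],
    [-0.78,0.76,-0.15],
    [-0.78,0.76,-0.15],
    [0,0,0],
  ],
  claw=[-1,-1,-1,-1,-1,-1,-1],
)

```text
t: 2.8
position: [0.4725, 0.1576, 0.2795]
orientation: [2.498, 1.904, -0.001]
contact_force: [0.5, 0.3, 0.3]
opening: 0.0877
gripper_force: 0.0
```

```bash
python3 - <<'E'
from h import *
K,P,p=cam("wrist"); im,D=ctrl.grab_frame("wrist"); cv2.imwrite("pics/w1.png",im); np.savez("w1.npz",im=im,D=D,K=K,P=P); print(P.round(3).tolist())
E
```

```text
[[0.965, 0.256, 0.065, 0.49], [-0.264, 0.934, 0.24, 0.224], [0.001, -0.248, 0.969, 0.466], [0.0, 0.0, 0.0, 1.0]]
```

View pics/w1.png

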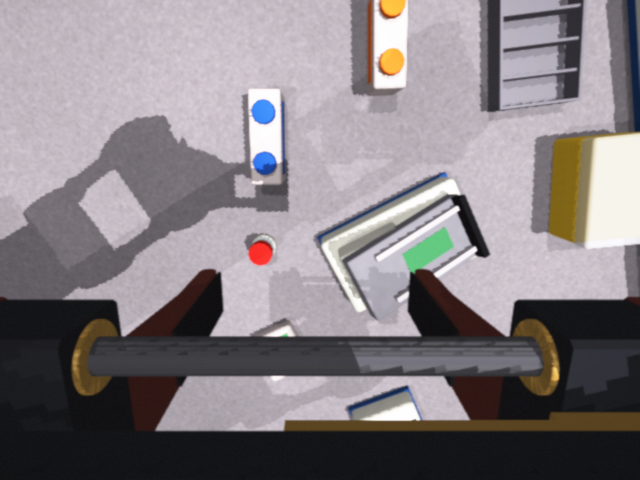

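The wrist view has the blue caps at (264,111) and (264,163). The rest's black stop runs from (458,198) to (485,255), and its rails from (378,258) to (460,208) and (400,298) to (478,250).

```bash
python3 - <<'E'
from h import *
z=np.load("w1.npz"); im,D,K,P=z["im"],z["D"],z["K"],z["P"]; X=cloud(K,P,D); H=cv2.cvtColor(im,cv2.COLOR_BGR2HSV)
R0=np.zeros((480,640),bool); R0[85:190,235:295]=1
n,l,s,c=cv2.connectedComponentsWithStats((R0&(H[...,0]>100)&(H[...,0]<130)&(H[...,1]>150)).astype(np.uint8))
for i in range(1,n):
    if s[i,4]>100: print("cap",c[i].round(1),s[i,4],onz(K,P,*c[i],.071).round(4),np.median(X[l==i],0).round(4))
# pack top & yaw from white top
# deck plane from green label area + grey
g=np.zeros((480,640),np.uint8); cv2.fillPoly(g,[np.array([[385,262],[455,219],[468,248],[405,287]])],1)
Q=X[(g>0)&(D>0)]; m=Q.mean(0); 
for _ in range(3):
    m=Q.mean(0); nn=np.linalg.svd(Q-m)[2][2]; nn*=np.sign(nn[2]); r=(Q-m)@nn; print(len(Q),nn.round(4),m.round(4),r.std()); Q=Q[abs(r)<max(2*r.std(),.0015)]
print("slope",np.degrees(np.arccos(nn[2])),"yaw",np.degrees(np.arctan2(nn[1],nn[0])))
def onpl(u,v,h):
    o,d=ray(K,P,u,v); return o+d*((m+nn*h-o)@nn)/(d@nn)
# rails
R1=np.zeros((480,640),bool); R1[190:312,370:495]=1
w=(R1&(H[...,2]>170)&(H[...,1]<50)).astype(np.uint8)
n,l,s,c=cv2.connectedComponentsWithStats(w)
for i in range(1,n):
    if s[i,4]>60:
        r=cv2.minAreaRect(np.argwhere(l==i)[:,::-1].astype(np.float32)); b=cv2.boxPoints(r)
        print("white",c[i].round(1),s[i,4],[np.round(x,1) for x in r]); 
        for q in b: print("   ",onpl(*q,.008).round(4))
k=(R1&(H[...,2]<50)).astype(np.uint8); n,l,s,c=cv2.connectedComponentsWithStats(k)
for i in range(1,n):
    if s[i,4]>60:
        r=cv2.minAreaRect(np.argwhere(l==i)[:,::-1].astype(np.float32)); print("black",c[i].round(1),s[i,4],[np.round(x,1) for x in r],np.median(X[l==i],0).round(4))
        for q in cv2.boxPoints(r): print("   ",q.round(1),"h16",onpl(*q,.016).round(4),"h0",onpl(*q,0).round(4))
E
```

```text
cap [262.9 111.3] 410 [0.4474 0.2692 0.071 ] [0.4474 0.2692 0.0703]
cap [264.4 162.8] 378 [0.4336 0.2197 0.071 ] [0.4335 0.2197 0.0704]
2552 [ 0.2595 -0.8903  0.3743] [0.5766 0.0851 0.0941] 0.009480268767494885
2546 [ 0.2557 -0.8917  0.3735] [0.5766 0.0852 0.0941] 0.00944340202232704
2541 [ 0.2542 -0.8923  0.373 ] [0.5767 0.0853 0.0941] 0.009414945235426976
slope 68.09999204985093 yaw -74.09951969654968
white [380.1 194.9] 255 [array([385., 197.]), array([14., 30.]), np.float64(90.0)]
    [0.4816 0.2351 0.5388]
    [0.4726 0.2397 0.5559]
    [0.4695 0.2475 0.5768]
    [0.4808 0.2403 0.5518]
white [458.7 246.4] 4847 [array([432. , 250.5]), array([121., 124.]), np.float64(90.0)]
    [0.4816 0.2351 0.5388]
    [0.3405 0.3071 0.8073]
    [0.5118 0.1895 0.4092]
    [0.4953 0.1347 0.2893]
white [409.1 257.1] 4269 [array([417.3, 261.4]), array([ 72.2, 126.8]), np.float64(58.0)]
    [0.4911 0.2983 0.6836]
    [0.4311 0.2661 0.6475]
    [0.5406 0.1682 0.3386]
    [0.4958 0.1646 0.3606]
black [470. 225.] 698 [array([469.9, 225.6]), array([67. , 11.7]), np.float64(66.8)] [0.6309 0.0966 0.0743]
    [451.3 197.1] h16 [0.4009 0.288  0.7419] h0 [0.463  0.2432 0.5494]
    [462.1 192.5] h16 [0.3882 0.2895 0.7541] h0 [0.4591 0.2436 0.5531]
    [488.5 254.1] h16 [0.5774 0.1306 0.2449] h0 [0.5161 0.1957 0.3997]
    [477.7 258.7] h16 [0.5729 0.1264 0.2381] h0 [0.5148 0.1945 0.3976]
black [421.8 297.4] 817 [array([428.5, 292. ]), array([39., 38.]), np.float64(0.0)] [0.5164 0.1538 0.3225]
    [409. 311.] h16 [0.5131 0.1363 0.3023] h0 [0.4968 0.1975 0.417 ]
    [409. 273.] h16 [ 0.5813 -0.0053 -0.0828] h0 [0.5173 0.1548 0.3009]
    [448. 273.] h16 [0.5556 0.1169 0.227 ] h0 [0.5096 0.1916 0.3943]
    [448. 311.] h16 [0.5195 0.1576 0.349 ] h0 [0.4987 0.2039 0.431 ]
```

Request:
carry_out(
  rot=[
    [0,0,0],
    [0,0,0],
    [0,0,0],
    [0,0,0],
    [0,0,0],
    [0,0,0],
  ],
  dp=[
    [-0.8,0.8,0],
    [-0.8,0.8,0],
    [-0.8,0.8,0],
    [-0.8,0.8,0],
    [-0.8,0.8,0],
    [0,0,0],
  ],
  claw=[-1,-1,-1,-1,-1,-1],
)

```text
t: 3.45
position: [0.5564, 0.0115, 0.2779]
orientation: [-2.496, -1.906, 0.004]
contact_force: [-0.2, 0.2, -0.4]
opening: 0.0882
gripper_force: 0.0
```

```bash
cat > rest.py <<'E'
from h import *
z=np.load("w2.npz"); im,D,K,P=z["im"],z["D"],z["K"],z["P"]; X=cloud(K,P,D); H=cv2.cvtColor(im,cv2.COLOR_BGR2HSV)
B=(D>0)&(abs(X[...,0]-.57)<.1)&(abs(X[...,1]-.075)<.09)&(X[...,2]>.06)&(X[...,2]<.125)
Q=X[B]; rng=np.random.default_rng(0); best=(0,)
for _ in range(1500):
    q=Q[rng.choice(len(Q),3,False)]; nn=np.cross(q[1]-q[0],q[2]-q[0]); L=np.linalg.norm(nn)
    if L<1e-5: continue
    nn/=L; nn*=np.sign(nn[2])
    if abs(nn[2]-.951)>.02: continue
    s=abs((Q-q[0])@nn)<.0015
    if s.sum()>best[0]: best=(s.sum(),s)
c=Q[best[1]]; m=c.mean(0); nn=np.linalg.svd(c-m)[2][2]; nn*=np.sign(nn[2])
print("plane",len(c),nn.round(4),m.round(4),"slope",np.degrees(np.arccos(nn[2])),"yaw",np.degrees(np.arctan2(nn[1],nn[0])))
hgt=(X-m)@nn
np.set_printoptions(suppress=True)
stop=B&(H[...,2]<60); n,l,s,cc=cv2.connectedComponentsWithStats(stop.astype(np.uint8)); i=1+np.argmax(s[1:,4]); st=X[l==i]
print("stop px",cc[i],s[i,4],"h",np.percentile(hgt[l==i],[10,50,90]).round(4))
rail=B&(H[...,2]>175)&(H[...,1]<60); n,l2,s2,c2=cv2.connectedComponentsWithStats(rail.astype(np.uint8))
def onpl(u,v,h):
    o,d=ray(K,P,u,v); return o+d*((m+nn*h-o)@nn)/(d@nn)
dirs=[];mids=[]
for j in range(1,n):
    if s2[j,4]<80: continue
    px=np.argwhere(l2==j)[:,::-1].astype(np.float32); r=cv2.minAreaRect(px); W=np.array([onpl(*q,.008) for q in px]); mm=W.mean(0); d=np.linalg.svd(W-mm)[2][0]; d*=np.sign(d[0]); t=(W-mm)@d
    print("white",c2[j].round(1),s2[j,4],[np.round(x,1) for x in r],"mid",mm.round(4),"dir",d.round(4),"yaw",np.degrees(np.arctan2(d[1],d[0])).round(2),"span",np.percentile(t,[0,100]).round(4),"h",np.median(hgt[l2==j]).round(4))
px=np.argwhere(l==i)[:,::-1].astype(np.float32); r=cv2.minAreaRect(px)
for q in cv2.boxPoints(r): print("stop corner",q.round(1),"h16",onpl(*q,.016).round(4),"h0",onpl(*q,0).round(4))
cv2.imwrite("pics/mask.png",np.hstack([im[40:340,100:520],cv2.merge([stop*255,B*120,rail*255]).astype(np.uint8)[40:340,100:520]])[:, :800])
E
python3 - <<'E'
from h import *
K,P,p=cam("wrist"); im,D=ctrl.grab_frame("wrist"); cv2.imwrite("pics/w2.png",im); np.savez("w2.npz",im=im,D=D,K=K,P=P)
E
python3 rest.py
```

```text
plane 8285 [0.2996 0.0684 0.9516] [0.5586 0.0779 0.0841] slope 17.89673699710468 yaw 12.857445613443886
stop px [366.83075089 112.35876043] 839 h [0.0054 0.0148 0.0164]
white [295.9 133.4] 4609 [array([300.7, 139.3]), array([ 60.5, 135.8]), np.float64(62.1)] mid [0.5589 0.0926 0.0914] dir [ 0.9416  0.1398 -0.3065] yaw 8.44 span [-0.0662  0.0707] h 0.0001
white [341.  160.9] 838 [array([341.1, 161.7]), array([14.4, 80.6]), np.float64(61.1)] mid [0.5949 0.0551 0.0828] dir [ 0.9253  0.2221 -0.3073] yaw 13.5 span [-0.0427  0.0432] h 0.0066
white [262.5 197. ] 235 [array([264.3, 196.9]), array([23.8, 14.1]), np.float64(60.9)] mid [0.5114 0.0434 0.1099] dir [ 0.1087 -0.9934  0.0372] yaw -83.75 span [-0.0102  0.0124] h -0.0
stop corner [345.4  81.5] h16 [0.6176 0.1273 0.0788] h0 [0.6196 0.1296 0.0612]
stop corner [356.9  76.1] h16 [0.6302 0.1296 0.0747] h0 [0.6327 0.132  0.0569]
stop corner [388.4 143.6] h16 [0.6462 0.0587 0.0748] h0 [0.6495 0.0579 0.057 ]
stop corner [376.9 148.9] h16 [0.633  0.0569 0.0791] h0 [0.6357 0.0559 0.0615]
```

View pics/w2.png

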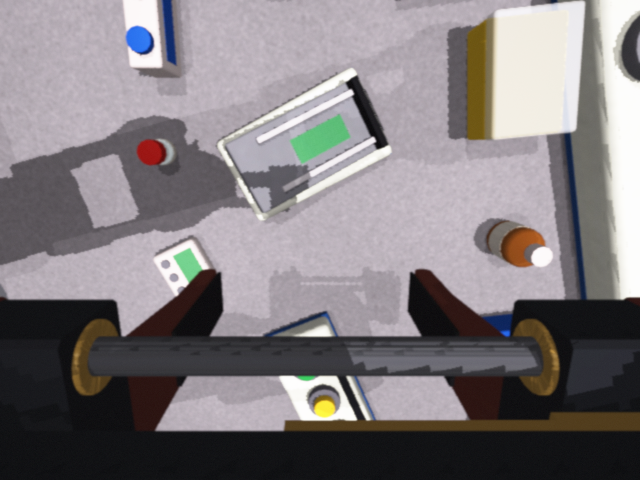

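The second wrist view has the whole rest: upper rail (258,140) to (352,93), lower rail (285,188) to (375,142), stop around (367,112).

```bash
cat >> rest.py <<'E'
print("----")
a=np.radians(12.8); s18,c18=np.sin(np.pi/10),np.cos(np.pi/10)
ex=np.array([-np.cos(a)*c18,-np.sin(a)*c18,s18]); ez=np.array([np.cos(a)*s18,np.sin(a)*s18,c18]); ey=np.cross(ez,ex)
O=np.array([.6275,.0928,.0617])
V=H[...,2].astype(float)
uv=np.argwhere(B)[:,::-1]; W=np.array([onpl(u,v,.008) for u,v in uv]); L=(W-O)@np.c_[ex,ey]; val=V[uv[:,1],uv[:,0]]
s=(L[:,0]>.055)&(L[:,0]<.10)
for lo in np.arange(-44,44,1): 
    k=(L[:,1]*1e3>=lo)&(L[:,1]*1e3<lo+1); print(f"{lo}:{val[k&(L[:,0]>.015)&(L[:,0]<.045)].mean():.0f}/{val[k&s].mean():.0f}",end=" ")
print()
W=np.array([onpl(u,v,0) for u,v in uv]); L=(W-O)@np.c_[ex,ey]
for lo in np.arange(-14,12,1):
    k=(L[:,0]*1e3>=lo)&(L[:,0]*1e3<lo+1)
    print(f"{lo}:"+"/".join(f"{val[k&(abs(L[:,1]-c)<.006)].mean():.0f}" for c in(-.013,0,.013)),end=" ")
E
python3 rest.py | sed -n '/----/,$p'
```

```text
----
-44:nan/nan -43:nan/nan -42:nan/nan -41:nan/nan -40:nan/nan -39:nan/nan -38:nan/nan -37:181/163 -36:178/177 -35:189/188 -34:194/190 -33:194/191 -32:194/190 -31:191/185 -30:187/191 -29:218/230 -28:243/246 -27:248/248 -26:249/248 -25:247/245 -24:234/222 -23:187/172 -22:161/164 -21:168/176 -20:179/185 -19:185/188 -18:187/189 -17:186/188 -16:186/188 -15:186/187 -14:180/182 -13:179/184 -12:185/190 -11:187/191 -10:186/191 -9:185/191 -8:186/191 -7:187/191 -6:186/192 -5:185/191 -4:186/191 -3:185/191 -2:185/191 -1:185/191 0:186/191 1:186/191 2:185/191 3:185/192 4:186/191 5:186/189 6:186/186 7:186/180 8:186/179 9:185/175 10:185/172 11:185/169 12:183/160 13:176/153 14:178/151 15:179/145 16:179/144 17:179/142 18:179/146 19:178/146 20:173/140 21:153/128 22:148/142 23:202/190 24:237/208 25:244/208 26:244/208 27:242/201 28:229/179 29:188/145 30:168/141 31:172/151 32:178/156 33:179/154 34:179/155 35:174/154 36:181/183 37:209/223 38:nan/nan 39:nan/nan 40:nan/nan 41:nan/nan 42:nan/nan 43:nan/nan 
-14:46/48/45 -13:37/35/36 -12:36/34/33 -11:36/33/34 -10:36/33/34 -9:35/33/33 -8:31/29/30 -7:23/22/22 -6:17/16/16 -5:15/15/14 -4:15/15/14 -3:15/14/15 -2:21/20/19 -1:54/52/47 0:115/112/102 1:168/158/148 2:185/180/170 3:188/183/175 4:189/183/175 5:189/182/175 6:190/182/175 7:190/182/175 8:191/181/176 9:191/182/176 10:191/180/176 11:190/179/177 rest.py:37: RuntimeWarning: Mean of empty slice.
  k=(L[:,1]*1e3>=lo)&(L[:,1]*1e3<lo+1); print(f"{lo}:{val[k&(L[:,0]>.015)&(L[:,0]<.045)].mean():.0f}/{val[k&s].mean():.0f}",end=" ")
  ret = ret.dtype.type(ret / rcount)
```

```bash
python3 - <<'E'
from h import *
plan([.4405,.2445,.13],74.4)
E
```

```text
t 3.5 pos [0.5558 0.0131 0.2785] xyaw 74.8 zaxis [-2.3e-03  4.0e-04 -1.0e+00]
dp tool mm [ 193.1 -171.6  148.8] rows 7 per row [ 0.9194 -0.8171  0.7087]
rot deg [-0.13  0.01  0.4 ] rows 1 per row [-0.0168  0.0015  0.0495]
dp in goal frame mm [ 191.8 -173.3  148.5]
```

Request:
carry_out(
  rot=[
    [0,0,0.05],
    [0,0,0],
    [0,0,0],
    [0,0,0],
    [0,0,0],
    [0,0,0],
    [0,0,0],
    [0,0,0],
    [0,0,0],
  ],
  dp=[
    [0.92,-0.82,0.71],
    [0.92,-0.82,0.71],
    [0.92,-0.82,0.71],
    [0.92,-0.82,0.71],
    [0.92,-0.82,0.71],
    [0.92,-0.82,0.71],
    [0.92,-0.82,0.71],
    [0,0,0],
    [0,0,0],
  ],
  claw=[-1,-1,-1,-1,-1,-1,-1,-1,-1],
)

```text
t: 4.4
position: [0.4396, 0.2469, 0.1304]
orientation: [-2.497, -1.906, 0.001]
contact_force: [0.7, -0.1, 0.8]
opening: 0.0877
gripper_force: 0.0
```

```bash
python3 - <<'E'
from h import *
K,P,p=cam("wrist"); im,D=ctrl.grab_frame("wrist"); cv2.imwrite("pics/w3.png",im)
H=cv2.cvtColor(im,cv2.COLOR_BGR2HSV)
n,l,s,c=cv2.connectedComponentsWithStats(((H[...,0]>100)&(H[...,0]<130)&(H[...,1]>150)&(H[...,2]>80)).astype(np.uint8))
for i in range(1,n):
    if s[i,4]>200: print("blue",c[i].round(1),s[i],onz(K,P,*c[i],.071).round(4))
plan([.4405,.2445,.023],74.4)
E
```

```text
blue [317.9 210.5] [301 193  34  35 924] [0.4474 0.2707 0.071 ]
blue [317.1 281.1] [301 265  33  33 843] [0.4335 0.2218 0.071 ]
blue [519.2 290.5] [475 273  85  39 225] [0.5714 0.1768 0.071 ]
t 4.45 pos [0.4406 0.2462 0.1313] xyaw 74.6 zaxis [ 7.e-04  2.e-04 -1.e+00]
dp tool mm [ -1.8   0.3 108.3] rows 4 per row [-0.0147  0.0022  0.9022]
rot deg [ 0.04 -0.02  0.2 ] rows 1 per row [ 0.0046 -0.0026  0.0248]
dp in goal frame mm [ -1.7   0.3 108.3]
```

View pics/w3.png

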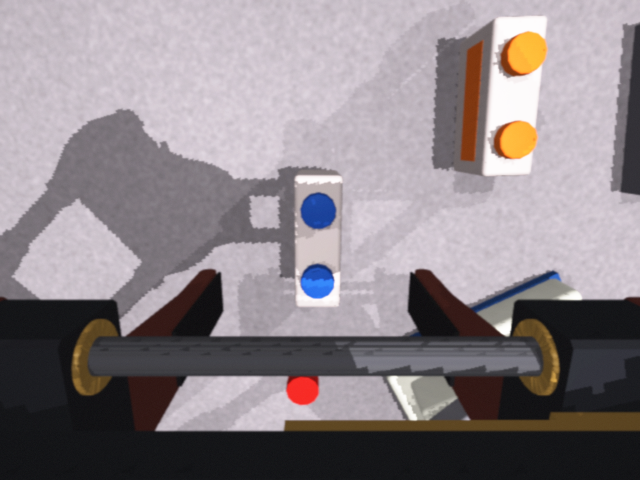

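The blue pack is centred between the fingers, with its caps at (318,210) and (317,281). I can go straight down.

Request:
carry_out(
  rot=[
    [0,0,0.05],
    [0,0,0],
    [0,0,0],
    [0,0,0],
    [0,0,0],
    [0,0,0],
    [0,0,0],
    [0,0,0],
    [0,0,0],
    [0,0,0],
  ],
  dp=[
    [0,0,0.72],
    [0,0,0.72],
    [0,0,0.72],
    [0,0,0.72],
    [0,0,0.72],
    [0,0,0],
    [0,0,0],
    [0,0,0],
    [0,0,0],
    [0,0,0],
  ],
  claw=[-1,-1,-1,-1,-1,-1,0.4,0.4,0.4,0.4],
  grip_force=18,
)

```text
t: 5.45
position: [0.4419, 0.2457, 0.0239]
orientation: [2.507, 1.892, 0.003]
contact_force: [-0.5, -0.1, 0.2]
opening: 0.0594
gripper_force: 0.0
```

Request:
carry_out(
  rot=[
    [0,0,0],
    [0,0,0],
    [0,0,0],
    [0,0,0],
    [0,0,0],
    [0,0,0],
  ],
  dp=[
    [0,0,0],
    [0,0,0],
    [0,0,0],
    [0,0,0],
    [0,0,0],
    [0,0,0],
  ],
  claw=[0.6,0.6,0.6,0.6,0.6,0.6],
)

```text
t: 6.05
position: [0.4412, 0.2455, 0.0227]
orientation: [-2.508, -1.892, 0.0]
contact_force: [-0.7, -0.4, 0.9]
opening: 0.0343
gripper_force: 18.0
```

Request:
carry_out(
  rot=[
    [0,0,0],
    [0,0,0],
    [0,0,0],
    [0,0,0],
    [0,0,0],
    [0,0,0],
    [0,0,0.95],
    [0,0,0.95],
    [0,0,0.95],
    [0,0,0.95],
  ],
  dp=[
    [0,0,-0.3],
    [0,0,-0.7],
    [0,0,-0.9],
    [0,0,-0.9],
    [0,0,-0.9],
    [0,0,-0.9],
    [0,0,-0.4],
    [0,0,0],
    [0,0,0],
    [0,0,0],
  ],
  claw=[0.6,0.6,0.6,0.6,0.6,0.6,0.6,0.6,0.6,0.6],
)

```text
t: 7.05
position: [0.4411, 0.2454, 0.1729]
orientation: [2.919, 1.161, -0.0]
contact_force: [1.0, -0.5, -3.0]
opening: 0.0336
gripper_force: 18.0
```

Request:
carry_out(
  rot=[
    [0,0,0.95],
    [0,0,0.95],
    [0,0,0.95],
    [0,0,0.95],
    [0,-0.75,0],
    [0,-0.75,0],
    [0,-0.75,0],
    [0,0,0],
    [0,0,0],
  ],
  dp=[
    [0,0,0],
    [0,0,0],
    [0,0,0],
    [0,0,0],
    [0,0,0],
    [0,0,0],
    [0,0,0],
    [0,0,0],
    [0,0,0],
  ],
  claw=[0.6,0.6,0.6,0.6,0.6,0.6,0.6,0.6,0.6],
)

```text
t: 7.95
position: [0.4416, 0.2454, 0.1716]
orientation: [3.047, 0.354, -0.483]
contact_force: [-0.4, 0.1, -3.2]
opening: 0.034
gripper_force: 18.0
```

```bash
cat > goal.py <<'E'
from h import *
a=np.radians(12.8); s18,c18=np.sin(np.pi/10),np.cos(np.pi/10)
ex=np.array([-np.cos(a)*c18,-np.sin(a)*c18,s18]); ez=np.array([np.cos(a)*s18,np.sin(a)*s18,c18]); ey=np.cross(ez,ex); O=np.array([.6275,.0928,.0617])
def goal(x,y,z): return O+ex*x+ey*y+ez*z
def where():
    o=ctrl.get_obs(); p=o["position"]-O; print("tcp in rest mm",(np.array([p@ex,p@ey,p@ez])*1e3).round(1),"open",o["opening"],"F",o["contact_force"].round(1),"grip",o["gripper_force"])
E
python3 - <<'E'
from goal import *
where(); plan(goal(.062,0,.065),12.8,-18)
E
```

```text
tcp in rest mm [ 174.3 -190.    59. ] open 0.03400944247709352 F [-0.4  0.1 -3.2] grip 17.997312247753143
t 7.95 pos [0.4416 0.2454 0.1716] xyaw 13.25 zaxis [-0.3008 -0.0713 -0.951 ]
dp tool mm [110.8 190.9  -5.5] rows 7 per row [ 0.5278  0.9089 -0.0261]
rot deg [0.17 0.01 0.43] rows 1 per row [0.0209 0.0009 0.0536]
dp in goal frame mm [112.3 190.   -6. ]
```

Request:
carry_out(
  rot=[
    [0,0,0.05],
    [0,0,0],
    [0,0,0],
    [0,0,0],
    [0,0,0],
    [0,0,0],
    [0,0,0],
    [0,0,0],
    [0,0,0],
    [0,0,0],
  ],
  dp=[
    [0.4,0.6,0],
    [0.47,0.8,-0.04],
    [0.47,0.8,-0.04],
    [0.47,0.8,-0.04],
    [0.47,0.8,-0.04],
    [0.47,0.8,-0.04],
    [0.47,0.8,0],
    [0.5,0.95,0],
    [0,0,0],
    [0,0,0],
  ],
  claw=[0.6,0.6,0.6,0.6,0.6,0.6,0.6,0.6,0.6,0.6],
)

```text
t: 8.95
position: [0.589, 0.0839, 0.1459]
orientation: [3.049, 0.343, -0.477]
contact_force: [-1.2, -0.4, -1.8]
opening: 0.0337
gripper_force: 18.0
```

```bash
python3 - <<'E'
from goal import *
where(); plan(goal(.060,0,.030),12.8,-18)
im,D=ctrl.grab_frame("side"); a=im[150:270,230:390]
im2,D2=ctrl.grab_frame("scene"); b=im2[130:250,260:420]
cv2.imwrite("pics/s4.png",np.vstack([cv2.resize(a,None,fx=2.4,fy=2.4),cv2.resize(b,None,fx=2.4,fy=2.4)]))
E
```

```text
tcp in rest mm [63.7  0.2 67.9] open 0.03371388032332717 F [-1.2 -0.4 -1.8] grip 17.99827069044113
t 8.95 pos [0.589  0.0839 0.1459] xyaw 12.82 zaxis [-0.2976 -0.0702 -0.9521]
dp tool mm [ 3.5 -0.3 37.9] rows 2 per row [ 0.0589 -0.0046  0.6316]
rot deg [ 0.15 -0.2   0.02] rows 1 per row [ 0.0184 -0.0246  0.0022]
dp in goal frame mm [ 3.7 -0.2 37.9]
```

View pics/s4.png

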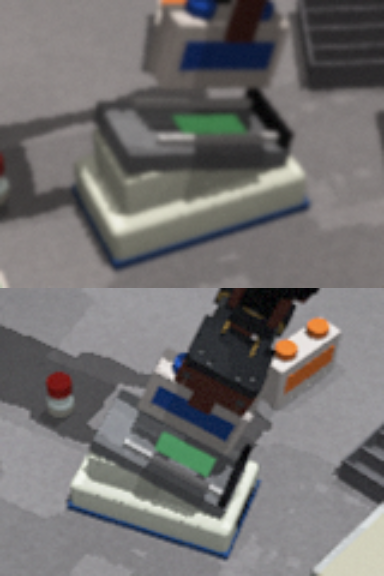

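The pack is parallel to the deck and about 45 mm above it, between the rails. Lowering slowly.

Request:
carry_out(
  rot=[
    [0,-0.03,0],
    [0,0,0],
    [0,0,0],
    [0,0,0],
    [0,0,0],
    [0,0,0],
    [0,0,0],
    [0,0,0],
  ],
  dp=[
    [0.06,0,0.4],
    [0.06,0,0.4],
    [0,0,0.3],
    [0,0,0.2],
    [0,0,0.05],
    [0,0,0],
    [0,0,0],
    [0,0,0],
  ],
  claw=[0.6,0.6,0.6,0.6,0.6,0.6,0.6,0.6],
)

```text
t: 9.85
position: [0.5806, 0.0818, 0.1052]
orientation: [3.046, 0.344, -0.487]
contact_force: [0.1, -1.5, -2.1]
opening: 0.0339
gripper_force: 18.0
```

```bash
python3 - <<'E'
from goal import *
where(); plan(goal(.050,0,.023),12.8,-18)
E
```

```text
tcp in rest mm [59.3  0.3 26.5] open 0.03394543438041922 F [ 0.1 -1.5 -2.1] grip 17.99817591905594
t 9.85 pos [0.5806 0.0818 0.1052] xyaw 12.85 zaxis [-0.3036 -0.0717 -0.9501]
dp tool mm [ 9.3 -0.3  3.5] rows 1 per row [ 0.3106 -0.0113  0.1151]
rot deg [0.15 0.17 0.05] rows 1 per row [0.0192 0.0219 0.0063]
dp in goal frame mm [ 9.3 -0.3  3.5]
```

Down in about 1 mm steps until it touches, checking the force.

Request:
carry_out(
  rot=[
    [0,0,0],
    [0,0,0],
    [0,0,0],
    [0,0,0],
  ],
  dp=[
    [0.05,0,0.05],
    [0.05,0,0.03],
    [0,0,0.02],
    [0,0,0],
  ],
  claw=[0.6,0.6,0.6,0.6],
)

```text
t: 10.25
position: [0.5821, 0.0822, 0.1008]
orientation: [3.046, 0.344, -0.489]
contact_force: [-0.2, 0.4, -1.5]
opening: 0.0338
gripper_force: 18.0
```

Request:
carry_out(
  rot=[
    [0,0,0],
    [0,0,0],
    [0,0,0],
  ],
  dp=[
    [0,0,0.02],
    [0,0,0.02],
    [0,0,0],
  ],
  claw=[0.6,0.6,0.6],
)

```text
t: 10.55
position: [0.5821, 0.0822, 0.1007]
orientation: [3.046, 0.344, -0.486]
contact_force: [2.1, -0.2, 3.2]
opening: 0.0338
gripper_force: 18.0
```

```bash
python3 - <<'E'
from goal import *
where()
E
```

```text
tcp in rest mm [56.4  0.3 22.7] open 0.03380917811178491 F [ 2.1 -0.2  3.2] grip 18.00498068332672
```

Request:
carry_out(
  rot=[
    [0,0,0],
    [0,0,0],
    [0,0,0],
    [0,0,0],
  ],
  dp=[
    [0.06,0,0],
    [0.06,0,0],
    [0.04,0,0],
    [0,0,0],
  ],
  claw=[0.6,0.6,0.6,0.6],
)

```text
t: 10.95
position: [0.586, 0.083, 0.0994]
orientation: [3.046, 0.344, -0.488]
contact_force: [0.2, -0.5, 5.4]
opening: 0.0339
gripper_force: 18.0
```

```bash
python3 - <<'E'
from goal import *
where()
E
```

```text
tcp in rest mm [52.2  0.3 22.7] open 0.03393290784020605 F [ 0.2 -0.5  5.4] grip 18.007240891456604
```

Request:
carry_out(
  rot=[
    [0,0,0],
    [0,0,0],
    [0,0,0],
  ],
  dp=[
    [0.04,0,0],
    [0.04,0,0],
    [0,0,0],
  ],
  claw=[0.6,0.6,0.6],
)

```text
t: 11.25
position: [0.5882, 0.0835, 0.0987]
orientation: [3.046, 0.343, -0.488]
contact_force: [-0.8, -0.5, 5.7]
opening: 0.0339
gripper_force: 18.0
```

```bash
python3 - <<'E'
from goal import *
where()
E
```

```text
tcp in rest mm [49.8  0.4 22.7] open 0.03387719521573321 F [-0.8 -0.5  5.7] grip 18.00711303949356
```

Request:
carry_out(
  rot=[
    [0,0,0],
    [0,0,0],
  ],
  dp=[
    [0.04,0,0],
    [0,0,0],
  ],
  claw=[0.6,0.6],
)

```text
t: 11.45
position: [0.5887, 0.0837, 0.0985]
orientation: [3.045, 0.343, -0.491]
contact_force: [-3.4, -1.5, 7.4]
opening: 0.0339
gripper_force: 18.0
```

Request:
carry_out(
  rot=[
    [0,0,0],
    [0,0,0],
  ],
  dp=[
    [0.04,0,0],
    [0,0,0],
  ],
  claw=[0.6,0.6],
)

```text
t: 11.65
position: [0.589, 0.0838, 0.0986]
orientation: [3.045, 0.343, -0.494]
contact_force: [-7.2, -0.9, 9.1]
opening: 0.0341
gripper_force: 18.0
```

```bash
python3 - <<'E'
from goal import *
where()
E
```

```text
tcp in rest mm [49.1  0.3 22.9] open 0.03405260162216494 F [-7.2 -0.9  9.1] grip 18.0051389336586
```

Contact with the stop at about 7 N. Ease the push, then release.

Request:
carry_out(
  rot=[
    [0,0,0],
    [0,0,0],
    [0,0,0],
    [0,0,0],
    [0,0,0],
    [0,0,0],
    [0,0,0],
    [0,0,0],
    [0,0,0],
  ],
  dp=[
    [-0.03,0,-0.02],
    [0,0,0],
    [0,0,0],
    [0,0,0],
    [0,0,0],
    [0,0,0],
    [0,0,0],
    [0,0,0],
    [0,0,0],
  ],
  claw=[0.6,0.6,0.1,-0.1,-0.3,-0.5,-0.5,-0.5,-0.5],
)

```text
t: 12.55
position: [0.5899, 0.084, 0.0975]
orientation: [3.046, 0.344, -0.489]
contact_force: [-0.1, -0.4, 0.4]
opening: 0.0658
gripper_force: 0.0
```

Request:
carry_out(
  rot=[
    [0,0,0],
    [0,0,0],
    [0,0,0],
    [0,0,0],
    [0,0,0],
    [0,0,0],
    [0,0,0],
    [0,0,0],
    [0,0,0],
  ],
  dp=[
    [0,0,-0.2],
    [0,0,-0.5],
    [0,0,-0.8],
    [0,0,-0.9],
    [0,0,-0.9],
    [0,0,-0.9],
    [0,0,-0.9],
    [0,0,-0.9],
    [0,0,0],
  ],
  claw=[-0.5,-0.5,-0.5,-0.5,-0.5,-0.5,-0.5,-0.5,-0.5],
)

```text
t: 13.45
position: [0.646, 0.0971, 0.2723]
orientation: [3.048, 0.344, -0.478]
contact_force: [0.1, -0.7, 1.0]
opening: 0.0659
gripper_force: 0.0
```

```bash
python3 - <<'E'
from goal import *
where(); plan([.35,.0,.25],12.8,0)
K,P,p=cam("wrist"); im,D=ctrl.grab_frame("wrist"); np.savez("w5.npz",im=im,D=D,K=K,P=P)
cv2.imwrite("pics/w5.png",im)
H=cv2.cvtColor(im,cv2.COLOR_BGR2HSV)
n,l,s,c=cv2.connectedComponentsWithStats(((H[...,0]>100)&(H[...,0]<130)&(H[...,1]>150)&(H[...,2]>80)).astype(np.uint8))
for i in range(1,n):
    if s[i,4]>200:
        o,d=ray(K,P,*c[i]); q=o+d*((O+ez*.071-o)@ez)/(d@ez)-O; print("blue",c[i].round(1),s[i],(np.array([q@ex,q@ey])*1e3).round(1))
X=cloud(K,P,D)-O
E
```

```text
tcp in rest mm [ 4.700e+01 -1.000e-01  2.061e+02] open 0.06586008697593555 F [ 0.1 -0.7  1. ] grip 0.0
t 13.45 pos [0.646  0.0971 0.2723] xyaw 12.84 zaxis [-0.298  -0.0711 -0.9519]
dp tool mm [-288.5   28.5  116.3] rows 10 per row [-0.9615  0.0952  0.3877]
rot deg [ 0.18 17.84  0.07] rows 3 per row [0.0076 0.7433 0.003 ]
dp in goal frame mm [-310.2   29.1   22.3]
blue [619.7 108.1] [ 586   64   54   86 2515] [-50.6 252.8]
blue [315.1 197.6] [303 185  26  26 535] [24.3 -0.7]
blue [314.8 253.2] [303 241  25  25 477] [75.2 -1. ]
blue [512.2 260.7] [444 251 158  51 366] [ 82.4 180.6]
```

View pics/w5.png

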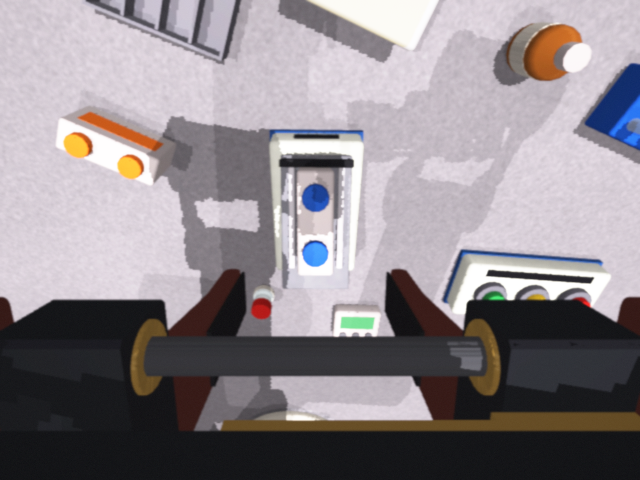

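The pack is seated and released. The caps at (315,198) and (315,253) put its centre at x = 49.8 mm, y = -0.9 mm. The green button is just visible at (492,295), so I'll move over to it.

Request:
carry_out(
  rot=[
    [0,0.75,0],
    [0,0.75,0],
    [0,0.73,0],
    [0,0,0],
  ],
  dp=[
    [0,0,0],
    [0,0,0],
    [0,0,0],
    [0,0,0],
  ],
  claw=[1,1,1,1],
)

```text
t: 13.9
position: [0.6412, 0.0964, 0.2671]
orientation: [3.119, 0.352, -0.013]
contact_force: [-1.0, -0.8, 0.4]
opening: 0.0373
gripper_force: 0.0
```

Request:
carry_out(
  rot=[
    [0,0,0],
    [0,0,0],
    [0,0,0],
    [0,0,0],
    [0,0,0],
    [0,0,0],
    [0,0,0],
    [0,0,0],
    [0,0,0],
    [0,0,0],
  ],
  dp=[
    [-0.96,0.81,0],
    [-0.96,0.81,0],
    [-0.96,0.81,0],
    [-0.96,0.81,0],
    [-0.96,0.81,0],
    [-0.96,0.81,0.3],
    [-0.96,0.81,0.4],
    [-0.96,0.81,0.4],
    [-0.96,0.81,0.4],
    [-0.96,0.81,0.4],
  ],
  claw=[1,1,1,1,1,1,1,1,1,1],
)

```text
t: 14.9
position: [0.4168, -0.2054, 0.2131]
orientation: [3.12, 0.353, -0.014]
contact_force: [0.4, 0.1, -0.3]
opening: 0.0006
gripper_force: 0.0
```

Request:
carry_out(
  rot=[
    [0,0,0],
    [0,0,0],
    [0,0,0],
  ],
  dp=[
    [0,0,0],
    [0,0,0],
    [0,0,0],
  ],
  claw=[1,1,1],
)

```text
t: 15.2
position: [0.4186, -0.2039, 0.2143]
orientation: [3.119, 0.354, -0.011]
contact_force: [0.0, 0.1, 0.4]
opening: 0.0008
gripper_force: 0.0
```

```bash
python3 - <<'E'
from h import *
K,P,p=cam("wrist"); o=ctrl.get_obs(); im,D=ctrl.grab_frame("wrist"); X=cloud(K,P,D); cv2.imwrite("pics/w6.png",im)
print(o["opening"],o["position"])
H=cv2.cvtColor(im,cv2.COLOR_BGR2HSV)
for nm,(a,b) in dict(g=(55,90),y=(20,32),r=(0,6)).items():
    n,l,s,c=cv2.connectedComponentsWithStats(((H[...,0]>=a)&(H[...,0]<=b)&(H[...,1]>130)&(H[...,2]>60)).astype(np.uint8))
    for i in range(1,n):
        if s[i,4]>200: zz=np.median(X[l==i][:,2]); print(nm,c[i].round(1),s[i],zz.round(4),onz(K,P,*c[i],zz).round(4))
plan([.492,-.19,.09])
E
```

```text
0.0007820841185063618 [ 0.41864045 -0.20385415  0.21432618]
g [315.  137.5] [301 123  29  30 691] 0.0574 [ 0.4889 -0.1867  0.0574]
y [380.3 143.7] [365 129  31  31 738] 0.0573 [ 0.497  -0.2454  0.0573]
r [444.7 149.7] [429 135  32  30 722] 0.0574 [ 0.5051 -0.3039  0.0574]
t 15.25 pos [ 0.4188 -0.2037  0.2144] xyaw 12.98 zaxis [-0.0063 -0.0033 -1.    ]
dp tool mm [ 75.3   2.9 123.9] rows 5 per row [0.502  0.019  0.8259]
```

View pics/w6.png

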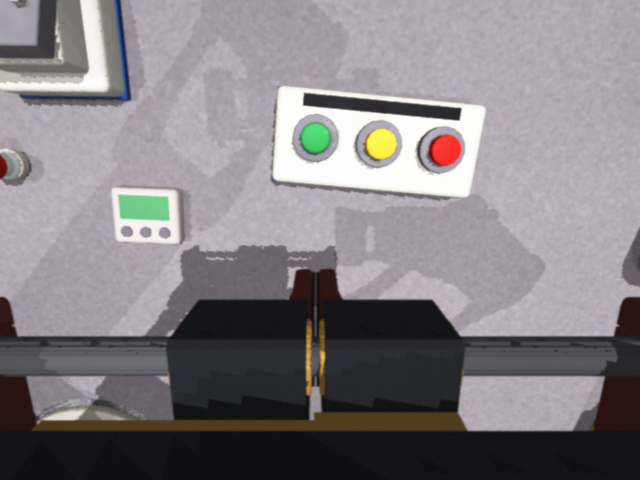

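Green is at (315,137), yellow (380,144), red (445,150). Moving to just above green.

Request:
carry_out(
  rot=[
    [0,0,0],
    [0,0,0],
    [0,0,0],
    [0,0,0],
    [0,0,0],
    [0,0,0],
    [0,0,0],
    [0,0,0],
  ],
  dp=[
    [0.6,0,0.5],
    [0.6,0,0.8],
    [0.6,0,0.9],
    [0.6,0,0.9],
    [0.03,0,0.9],
    [0,0,0.6],
    [0,0,0],
    [0,0,0],
  ],
  claw=[1,1,1,1,1,1,1,1],
)

```text
t: 16.05
position: [0.4887, -0.1879, 0.0761]
orientation: [3.119, 0.355, -0.01]
contact_force: [0.6, -0.7, 1.1]
opening: 0.0006
gripper_force: 0.0
```

```bash
python3 - <<'E'
from h import *
plan([.489,-.187,.050]); print(ctrl.get_obs()["contact_force"])
E
```

```text
t 16.05 pos [ 0.4887 -0.1879  0.0761] xyaw 12.99 zaxis [-0.0063 -0.0036 -1.    ]
dp tool mm [ 0.7 -0.8 26.1] rows 1 per row [ 0.0218 -0.028   0.8705]
[ 0.57638479 -0.66563739  1.14601946]
```

Request:
carry_out(
  rot=[
    [0,0,0],
    [0,0,0],
    [0,0,0],
    [0,0,0],
    [0,0,0],
    [0,0,0],
    [0,0,0],
  ],
  dp=[
    [0.02,-0.03,0.25],
    [0,0,0.2],
    [0,0,0.1],
    [0,0,0.1],
    [0,0,0.1],
    [0,0,0.06],
    [0,0,0],
  ],
  claw=[1,1,1,1,1,1,1],
)

```text
t: 16.75
position: [0.4882, -0.1877, 0.0509]
orientation: [3.119, 0.352, -0.011]
contact_force: [0.0, 0.0, 0.2]
opening: 0.0008
gripper_force: 0.0
```

Request:
carry_out(
  rot=[
    [0,0,0],
    [0,0,0],
    [0,0,0],
  ],
  dp=[
    [0,0,0.04],
    [0,0,0.03],
    [0,0,0],
  ],
  claw=[1,1,1],
)

```text
t: 17.05
position: [0.4883, -0.1877, 0.049]
orientation: [3.119, 0.353, -0.011]
contact_force: [0.4, -0.1, -0.2]
opening: 0.0005
gripper_force: 0.0
```

No reaction force at z = 0.049, so I'll look before going further.

```bash
python3 - <<'E'
from h import *
print(ctrl.get_obs()["contact_force"],ctrl.get_obs()["position"])
im,D=ctrl.grab_frame("side"); a=im[260:420,230:400]
im2,D2=ctrl.grab_frame("scene"); b=im2[210:340,170:300]
cv2.imwrite("pics/s7.png",np.hstack([cv2.resize(a,(390,390)),cv2.resize(b,(390,390))]))
E
```

```text
[ 0.39699556 -0.08689444 -0.20267364] [ 0.48827303 -0.18772781  0.04902706]
```

View pics/s7.png

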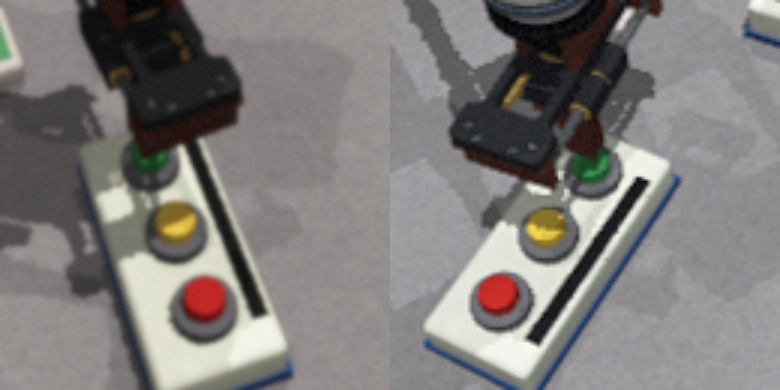

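Request:
carry_out(
  rot=[
    [0,0,0],
    [0,0,0],
  ],
  dp=[
    [0,0,0.06],
    [0,0,0],
  ],
  claw=[1,1],
)

```text
t: 17.35
position: [0.4882, -0.1877, 0.0471]
orientation: [3.119, 0.353, -0.011]
contact_force: [-0.2, -0.2, -0.5]
opening: 0.0005
gripper_force: 0.0
```

```bash
python3 - <<'E'
from h import *
f=[]
for n in("scene","side"):
    f.append(ctrl.get_obs()["contact_force"][2].round(2))
    K,P,p=cam(n); im,D=ctrl.grab_frame(n); X=cloud(K,P,D)
    H=cv2.cvtColor(im,cv2.COLOR_BGR2HSV); R0=(abs(X[...,0]-.489)<.03)&(abs(X[...,1]+.188)<.03)&(D>0)
    m=R0&(H[...,0]>55)&(H[...,0]<90)&(H[...,1]>130)&(H[...,2]>40)
    print(n,m.sum(),"green z",np.percentile(X[m][:,2],[5,50,95]).round(4),"xy",np.median(X[m],0).round(4))
    t=R0&(X[...,2]>.045)&(X[...,2]<.085)&~m; q=X[t]; v=np.argwhere(t)
    for z0 in np.arange(.045,.085,.005):
        k=(q[:,2]>=z0)&(q[:,2]<z0+.005)
        if k.any(): print(z0.round(3),k.sum(),q[k][:,:2].min(0).round(3),q[k][:,:2].max(0).round(3),"V",np.median(H[t][k],0))
print(f)
E
```

```text
scene 79 green z [0.0533 0.0585 0.0612] xy [ 0.4975 -0.1922  0.0585]
0.045 115 [ 0.47 -0.21] [ 0.514 -0.167] V [120.  17.  99.]
0.05 18 [ 0.479 -0.209] [ 0.513 -0.179] V [85.5 26.  84. ]
0.055 5 [ 0.479 -0.202] [ 0.491 -0.191] V [ 68. 107.  70.]
0.06 4 [ 0.493 -0.184] [ 0.497 -0.179] V [ 53.  114.5  54.5]
0.07 1 [ 0.501 -0.189] [ 0.501 -0.189] V [  4. 112.  48.]
0.075 19 [ 0.481 -0.199] [ 0.504 -0.18 ] V [20. 99. 48.]
0.08 13 [ 0.484 -0.2  ] [ 0.502 -0.177] V [  6. 143.  44.]
side 57 green z [0.0509 0.0557 0.0588] xy [ 0.4871 -0.1992  0.0557]
0.045 190 [ 0.468 -0.21 ] [ 0.511 -0.171] V [68.5 11.  68. ]
0.05 10 [ 0.476 -0.198] [ 0.502 -0.179] V [64.5 98.5 68. ]
0.055 16 [ 0.476 -0.198] [ 0.5  -0.18] V [ 60.5 112.5  60.5]
0.07 2 [ 0.476 -0.192] [ 0.478 -0.184] V [14.  51.  67.5]
0.075 8 [ 0.475 -0.199] [ 0.479 -0.18 ] V [ 9.5 68.  58.5]
0.08 7 [ 0.475 -0.199] [ 0.479 -0.183] V [  6. 117.  43.]
[np.float64(-0.48), np.float64(1.03)]
```

The depth images show the closed fingertips still at z ≈ 0.073, centred over green at (0.49,-0.188). They sit higher than the reported TCP, and the button is untouched. I'll keep going down in small steps.

Request:
carry_out(
  rot=[
    [0,0,0],
    [0,0,0],
    [0,0,0],
    [0,0,0],
    [0,0,0],
  ],
  dp=[
    [0,0,0.1],
    [0,0,0.1],
    [0,0,0.1],
    [0,0,0.06],
    [0,0,0],
  ],
  claw=[1,1,1,1,1],
)

```text
t: 17.95
position: [0.488, -0.1877, 0.036]
orientation: [3.119, 0.353, -0.012]
contact_force: [0.1, -0.7, 1.0]
opening: 0.0004
gripper_force: 0.0
```

Request:
carry_out(
  rot=[
    [0,0,0],
    [0,0,0],
    [0,0,0],
  ],
  dp=[
    [0,0,0.06],
    [0,0,0.06],
    [0,0,0],
  ],
  claw=[1,1,1],
)

```text
t: 18.25
position: [0.4883, -0.1879, 0.033]
orientation: [3.119, 0.353, -0.01]
contact_force: [1.1, 0.6, 1.4]
opening: 0.0006
gripper_force: 0.7
```

Request:
carry_out(
  rot=[
    [0,0,0],
    [0,0,0],
    [0,0,0],
  ],
  dp=[
    [0,0,0.06],
    [0,0,0.06],
    [0,0,0],
  ],
  claw=[1,1,1],
)

```text
t: 18.55
position: [0.4884, -0.1879, 0.0295]
orientation: [3.119, 0.353, -0.01]
contact_force: [-0.5, 0.7, 3.2]
opening: 0.0004
gripper_force: 1.5
```

Request:
carry_out(
  rot=[
    [0,0,0],
    [0,0,0],
    [0,0,0],
  ],
  dp=[
    [0,0,0.06],
    [0,0,0],
    [0,0,0],
  ],
  claw=[1,1,1],
)

```text
t: 18.85
position: [0.4884, -0.1879, 0.0278]
orientation: [3.119, 0.352, -0.01]
contact_force: [-0.8, 0.9, 4.1]
opening: 0.0005
gripper_force: 1.9
```

The spring force is rising steadily. Continuing until it goes stiff at the bottom.

Request:
carry_out(
  rot=[
    [0,0,0],
    [0,0,0],
    [0,0,0],
  ],
  dp=[
    [0,0,0.05],
    [0,0,0],
    [0,0,0],
  ],
  claw=[1,1,1],
)

```text
t: 19.15
position: [0.4884, -0.1879, 0.0262]
orientation: [3.119, 0.353, -0.01]
contact_force: [0.3, 1.2, 5.2]
opening: 0.0005
gripper_force: 2.3
```

Request:
carry_out(
  rot=[
    [0,0,0],
    [0,0,0],
    [0,0,0],
  ],
  dp=[
    [0,0,0.05],
    [0,0,0],
    [0,0,0],
  ],
  claw=[1,1,1],
)

```text
t: 19.45
position: [0.4884, -0.1879, 0.0258]
orientation: [3.118, 0.353, -0.009]
contact_force: [-2.4, 1.3, 9.4]
opening: 0.0004
gripper_force: 5.0
```

It has bottomed out at 9.4 N and held there. Retracting.

Request:
carry_out(
  rot=[
    [0,0,0],
    [0,0,0],
    [0,0,0],
    [0,0,0],
    [0,0,0],
    [0,0,0],
    [0,0,0],
    [0,0,0],
    [0,0,0],
    [0,0,0],
  ],
  dp=[
    [0,0,0],
    [0,0,-0.1],
    [0,0,-0.2],
    [0,0,-0.4],
    [0,0,-0.8],
    [0,0,-0.8],
    [0,0,-0.8],
    [0,0,-0.8],
    [0,0,0],
    [0,0,0],
  ],
  claw=[1,1,1,1,1,1,1,1,1,1],
)

```text
t: 20.45
position: [0.4888, -0.1874, 0.1412]
orientation: [3.119, 0.353, -0.011]
contact_force: [-0.3, 0.6, 0.1]
opening: 0.0002
gripper_force: 0.0
```

Request:
carry_out(
  rot=[
    [0,0,0],
    [0,0,0],
    [0,0,0],
    [0,0,0],
    [0,0,0],
    [0,0,0],
  ],
  dp=[
    [-0.5,0,-0.5],
    [-0.5,0,-0.5],
    [-0.5,0,-0.5],
    [0,0,0],
    [0,0,0],
    [0,0,0],
  ],
  claw=[1,1,1,1,1,1],
)

```text
t: 21.05
position: [0.4452, -0.1969, 0.1847]
orientation: [3.121, 0.353, -0.014]
contact_force: [-0.0, 0.2, -0.7]
opening: 0.0005
gripper_force: 0.0
```

```bash
python3 - <<'E'
from goal import *
print(ctrl.get_obs()["position"],ctrl.get_obs()["contact_force"])
K,P,p=cam("side"); im,D=ctrl.grab_frame("side"); X=cloud(K,P,D); H=cv2.cvtColor(im,cv2.COLOR_BGR2HSV)
for nm,(a,b) in dict(g=(55,90),y=(20,32),r=(0,6)).items():
    m=(H[...,0]>=a)&(H[...,0]<=b)&(H[...,1]>130)&(abs(X[...,0]-.497)<.05)&(X[...,1]<-.15)&(X[...,1]>-.34); print(nm,np.percentile(X[m][:,2],[50,90]).round(4),m.sum())
m=((H[...,0]>100)&(H[...,0]<130)&(H[...,1]>130)&(abs(X[...,0]-.59)<.08)&(abs(X[...,1]-.085)<.05)&(X[...,2]>.1)).astype(np.uint8)
n,l,s,c=cv2.connectedComponentsWithStats(m)
for i in range(1,n):
    if s[i,4]>20: q=np.median(X[l==i],0)-O; print(c[i],s[i,4],(np.array([q@ex,q@ey,q@ez])*1e3).round(1))
cv2.imwrite("pics/end.png",im)
E
```

```text
[ 0.44519983 -0.19685299  0.1847345 ] [-0.02011693  0.22951343 -0.70770403]
g [0.0573 0.0597] 180
y [0.0574 0.0593] 238
r [0.2994 0.3435] 723
[313.77108434 172.48192771] 83 [80.3  4.9 69.9]
[337.32876712 172.87671233] 73 [28.8  5.5 69.6]
[322.11382114 192.32926829] 246 [58.9 16.9 32.2]
```

View pics/end.png

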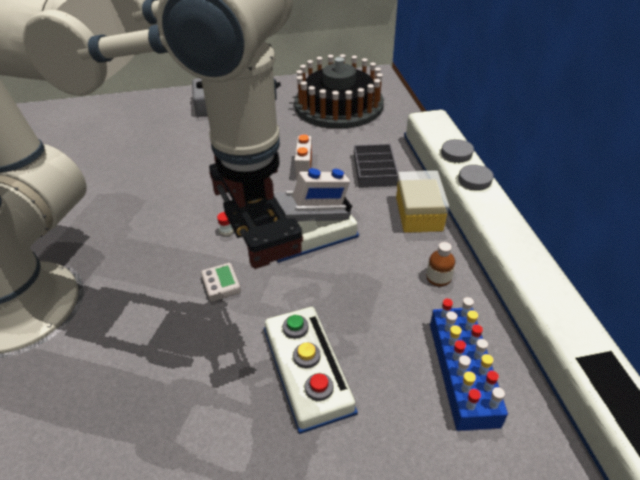

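The pack is still seated at caps (314,172) and (337,173), allowing for the side camera's known ~4 mm offset. The green button is back up, nothing else has moved and the robot is clear.

```bash
python3 -c "
from bench import ctrl; print(ctrl.hand_in())"
```

```text
the job is handed in; nothing more can be done
None
```

I seated the blue-capped pack against the stop and let go, then pressed the green button fully and it sprang back up. The job is handed in, but the hand-in returned no verdict.

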